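Drop the condiment caddy's handle by one hole

TASK

The carrying handle of the condiment caddy stands too high for the shelf under the counter: press its sprung red button to free it, then let the button go and push the handle's bar down, gently, until it locks in the very next hole and the button pops up again. Leave the caddy upright where it is with its jars in it, and leave the other things on the table alone.

Things in the scene. Friction and masses are not known exactly. Their poses are not given: they have to be found in the camera images.
- caddy: grey open tray of four wells, 170 x 235 mm and 64 mm high, about 2 kg, standing loose on rubber feet; a square tube with a telescoping handle rises from its middle. Origin: centre of its underside on the table; z up, y along the 235 mm side and along the handle's bar.
- first_hole (a point): first (top) of three 8 mm holes in the -x side of the caddy's fixed 23 mm square aluminium tube; 142 mm above the table. The next hole is 27 to 43 mm lower (it differs from caddy to caddy and is not measured), the third 28 mm below that. A sprung 6 mm pin of the sliding handle tube sits in the first hole at the start, with 1.1 mm play up and down.
- handle (a joint): how far the handle is lowered, m: 0 at the start, locked in the first hole; grows downward, at most 0.074. It weighs 0.23 kg and slides stiffly (about 8 N of friction, so some 6 N push it down) and stays where it is left. With the pin in a hole it stops hard; leaning on it then with over 20 N can shear the small pin.
- button (a joint): how far the red button is in, m: 0 out (pin in a hole), 0.007 fully in (pin clear). Spring 1.8 N, 4 N at full press: less than the handle's friction, so a press sinks the button, then drives the handle down, past every hole while kept in. Let go between holes it stays 5 to 6 mm in, the pin rubbing inside the tube, and pops up when the pin snaps into a hole.
- button_top (a point): centre of the red button's top. The button is 19 mm wide and 28 mm long (along the bar), in the middle of the bar; its top stands 12 mm above the bar's top when out, 5 mm when pressed.
- bar_left (a point): point on the top of the handle's black bar, in its middle line, 42 mm from the bar's middle towards the caddy's +y. The bar is 130 mm long (along the caddy's y), 28 mm wide, 22 mm high, its top 264 mm above the table at the start and free beside the button from 18 to 60 mm from the middle.
- bar_right (a point): the same on the other side, 42 mm towards the caddy's -y.
- sugar_shaker: glass shaker with grey top, 44 x 44 x 90 mm, in a well of the caddy; origin: centre of its underside.
- cinnamon_jar: spice jar with ochre lid, 42 x 42 x 96 mm, in a well of the caddy; origin: centre of its underside.
- cream_pot: open white stoneware pot, 68 x 68 x 66 mm, in a well of the caddy; origin: centre of its underside.
- sprinkle_jar: sweets jar with black lid, 54 x 54 x 75 mm, in a well of the caddy; origin: centre of its underside.
- water_bottle: clear water bottle, blue cap, 65 x 65 x 213 mm, at the back; origin: centre of its underside.
- beer_bottle: brown bottle, 62 x 62 x 228 mm, at the back; origin: centre of its underside.
- coffee_mug: white mug, 92 x 127 x 95 mm, on the left; origin: centre of its underside.
- tumbler: upturned glass, 81 x 81 x 93 mm, on the left; origin: centre of its underside.
- beer_mats: stack of card mats, 101 x 101 x 13 mm, on the left; origin: centre of its underside.
Things that resemble listed ones, but are neither listed nor needed, are in the scene too. What is shaped like the cinnamon_jar but purple is not meant.

How it is judged:
On the way, in this order (a step that is already met when the one before it is completed fails the run):
1. the red button is pressed right in (more than 6 mm) while the handle is still at its first hole (value of joint button above 0.006 m and value of joint handle below 0.005 m), for 0.05 s.
2. the handle is on its way down between the first two holes (lowered 7 to 23 mm) (value of joint handle between 0.007 and 0.023 m), for 0.05 s.
At the end, for the whole second after the job is handed in: The handle is locked one hole lower (lowered by 23.5 to 46 mm, the second hole) with its button popped up (less than 2.5 mm in); the caddy stands upright within 25 mm of where it stood with the four jars upright in its wells, and the other things are within 20 mm of where they were (value of joint handle between 0.0235 and 0.046 m and value of joint button below 0.0025 m and angle between caddy's own z axis and vertical below 0.05 rad and distance of caddy from where it was at the start of the episode below 0.025 m and linear speed of caddy below 0.02 m/s and distance between each of sugar_shaker, cinnamon_jar, cream_pot, sprinkle_jar and caddy below 0.12 m and angle between each of sugar_shaker, cinnamon_jar, cream_pot, sprinkle_jar's own z axis and vertical below 0.35 rad and distance of each of water_bottle, beer_bottle, coffee_mug, tumbler, beer_mats from where it was at the start of the episode below 0.02 m); the robot touches nothing.
It fails at once if the robot bears on the caddy, its handle or button with more than 22 N (contact force between any of the fingers, the arm and caddy above 22 N).
It fails at once if the handle is driven past the next hole (lowered more than 50 mm) (value of joint handle above 0.05 m).
It also fails if it takes over 32 s, if anything falls off the work surface, if the arm or the gripper's body presses on something with over 40 N, if the wrist force passes 120 N, or if a joint passes its speed limit or range.

ROBOT

A 7-joint arm with a two-finger parallel gripper is mounted at the origin on a cart in front of the work surface, level with it; the furniture and walls round the work are solid. World frame = base frame: x ahead of the robot, y to its left, z up, the work surface at z = 0. Lengths are in m, angles in rad, forces in N, time in s.
With the tool pointing down it reaches from about 0.35 to 0.9 m from the base axis. Payload 7.2 kg.
Tool frame: the origin (TCP) lies midway between the tips of the shut fingers; the grasp point (between the pads) lies 19 mm behind it (robot.hold_point_z is the distance from the TCP to the grasp point, in m); z points along the fingers, y is the line along which they close (so a half turn about z gives the same grasp; the last joint's range is limited). The gripper opens to 88 mm and grips with 3 to 60 N. Pads are 20 mm wide; open, the fingers measure 115 mm over their backs; the gripper's body (75 mm by 178 mm) begins 61 mm behind the grasp point.
Start: joints at [-0.068, 0.411, -0.013, 1.596, 0.006, 1.134, -0.082], TCP at [0.625, -0, 0.223] pointing down, gripper open.
Joint ranges: [-2.95, 2.95], [-0.29, 1.99], [-1.47, 1.44], [0.14, 2.54], [-1.03, 4.17], [0.13, 1.85], [-2.86, 2.86]. Speed limits (rad/s): [2.39, 2.39, 3.01, 3.01, 3.14, 3.14, 3.14].

INTERFACE

Orientations are given as a unit quaternion [w, x, y, z].
In Python, from bench import status, cams, job_done, finder, robot gives the robot as it stands.
- The arm moves only by the tool arm_command, never from a script. Its argument "series" is a list of rows, each a list of 7 numbers: the shift along the world's x, y, z in units of 50 mm (1.0 is 50 mm), then the turn, a rotation vector about the world's x, y, z in units of 8 degrees (1.0 is 8 degrees), then the closure, from -1 (fully open) to 1 (shut). A call has exactly 10 rows; each row shifts and turns the commanded pose from where the row before left it; what a row does not reach is not made up. A row lasts 1/10 s, in which the tool goes at most 50 mm and 8.59 degrees, less where a joint would pass 70% of its speed; a pose out of reach is approached as far as the arm can. A call is refused whole if a number of a shift passes 1 or a number of a turn 1, either way. A call with a gripper value outside its range is refused whole. The fingers move at their own pace and stop on an object; the grip force is fixed at half the most. Time passes only in rows, so rows that do not move let the fingers close, or fill a call up. It gives the time, the measured TCP pose, the force, the opening and the grip force at its end, in the units of the state.
- status.state(): the state, without advancing time (a new reading comes with each control period).
- cams.grab_frame(name): name is "scene" or "side" or "wrist"; returns a dict with "color" (420x560x3 uint8, blue, green, red), "z_map" (420x560 float32, m along the optical axis (not along the pixel's ray), 0 where there is no reading), "fov_y" (degrees; the focal length in pixels is half the picture's height over the tangent of half this angle, whatever the lens; pixels are square), "cx", "cy" (the principal point, pixels), "k1" (the pictures are not rectified: a ray, as slopes to the right and down, at radius r is drawn at 1 + k1 r^2 times it, then the intrinsics apply), "R" (3x3) and "t" (3): a world point X has camera coordinates R X + t. Camera axes: x right, y down, z forward; pixel columns grow to the right and rows downward; lengths in m; the calibration is good to about 2 mm. A picture is of the moment at which its call begins.
- job_done(): hands the job in; it is judged then, once.
Trained networks look in a picture, given as the dict that the camera call returned (one of the last four; its "shot" number tells which), for a name from the list of things; names that differ only in an ending like _2 or _b are one class to them, and where a whole thing is asked for, a point or a joint stands for the part that bears it (a point fixed in the world has none). Each returns a list of dicts, best first, with "conf" (0 to 1); they miss things now and then, are a little off and sometimes report something else, mostly with a low value. They report only what shows in the picture. A call takes as long as a camera call. They do not tell look-alikes from the thing itself.
- finder.boxes_of(picture, thing): "bbox" ([centre column, centre row, width, height] in pixels, round what is visible of it).
The state is a dict: "t": time; "joint_positions": joint angles; "qd": joint speeds; "tau": joint torques, N m; "tcp_pos": TCP position; "ee_rot": TCP orientation; "force": force on the tool from outside, world axes, zero at the start; "torque": the same for the moment, N m; "grip_width": opening from 0.0 (shut) to 1.0 (fully open); "grasp_force": force on a finger pad.
Only numpy, scipy, OpenCV 4.12 (cv2) and the standard library are available. Lean on these libraries where they do the work, as an engineer would, in place of code of your own. Each camera call takes 0.05 s, during which the arm holds its last target. There are 200 camera calls.

## Working session

There is one attempt and no reset: what is moved stays moved. The work goes in short steps, Python scripts to look and compute and a tool call to move; the robot and the scene stay as the last step left them, time stands still between calls to the robot, and variables do not carry over. Pictures are saved under pics/ and viewed, at most 10 in all, crops included, and the job is handed in when it is done.

Besides the shell and the picture viewer there is one more tool, called after "Request:" by a JSON object that holds its "method" and its "body". arm_command: Moves the arm, as the interface text tells. Its arguments: {"type":"object","properties":{"series":{"type":"array","items":{"type":"array","items":{"type":"number"}}}},"required":["series"]}

```bash
mkdir -p pics; cat > h.py <<'E'
import numpy as np, cv2
from bench import status, cams, finder
def K(p):
    f=p["color"].shape[0]/2/np.tan(np.radians(p["fov_y"])/2)
    return np.array([[f,0,p["cx"]],[0,f,p["cy"]],[0,0,1.]])
def world(p,u,v,z=None):
    """pixels -> world using depth map (median 3x3) or given z"""
    u=np.atleast_1d(u).astype(float);v=np.atleast_1d(v).astype(float)
    D=np.array([p["k1"],0,0,0,0.])
    s=cv2.undistortPoints(np.stack([u,v],-1)[:,None],K(p),D)[:,0]
    if z is None: z=p["z_map"][v.round().astype(int),u.round().astype(int)]
    c=np.c_[s,np.ones(len(s))]*np.asarray(z)[:,None]
    R=np.array(p["R"]);return (c-np.array(p["t"]))@R
E
python3 - <<'E'
from h import *
for n in ["scene","side","wrist"]:
    p=cams.grab_frame(n); cv2.imwrite(f"pics/{n}0.png",p["color"])
    np.save(f"pics/{n}0.npy",p,allow_pickle=True)
    for th in ["button_top","handle","caddy","cinnamon_jar"]:
        for b in finder.boxes_of(p,th)[:3]:
            u,v,w,h=b["bbox"]; print(n,th,round(b["conf"],2),np.round(b["bbox"]),world(p,u,v).round(3))
s=status.state();print(s["t"],s["tcp_pos"],s["ee_rot"],s["force"])
E
```

```text
scene button_top 0.52 [330. 158.  12.   7.] [[ 0.448 -0.058  0.277]]
scene handle 0.9 [328. 173.  34.  42.] [[ 0.446 -0.043  0.236]]
scene caddy 0.83 [323. 197.  82.  94.] [[ 0.457 -0.048  0.136]]
scene cinnamon_jar 0.95 [393. 199.  14.  34.] [[ 0.271 -0.215  0.064]]
scene cinnamon_jar 0.77 [349. 210.  20.  34.] [[ 0.386 -0.098  0.071]]
side button_top 0.64 [250. 234.  10.  10.] [[ 0.458 -0.073  0.27 ]]
side handle 0.96 [250. 244.  23.  50.] [[ 0.456 -0.092  0.259]]
side handle 0.73 [254. 219.  24.  33.] [[ 0.47  -0.012  0.264]]
side handle 0.39 [381. 306.  32.  80.] [[ 0.733 -0.19   0.139]]
side caddy 0.62 [246. 285.  87. 139.] [[ 0.442 -0.07   0.112]]
side cinnamon_jar 0.86 [227. 314.  23.  30.] [[ 0.394 -0.139  0.096]]
side cinnamon_jar 0.75 [172. 367.  27.  41.] [[ 0.279 -0.254  0.076]]
side cinnamon_jar 0.52 [248. 284.  87. 137.] [[ 0.446 -0.072  0.118]]
wrist caddy 0.9 [109. 243. 217. 282.] [[ 0.463 -0.051  0.051]]
0.75 [ 6.25003583e-01 -2.60652142e-05  2.22681916e-01] [2.69001926e-05 7.07121408e-01 7.07092153e-01 1.87847019e-05] [ 0.63608692 -0.55188973  0.61120611]
```

```bash
python3 - <<'E'
import cv2,numpy as np
a=cv2.imread("pics/scene0.png");b=cv2.imread("pics/side0.png");c=cv2.imread("pics/wrist0.png")
r=lambda x,s:cv2.resize(x,s,interpolation=cv2.INTER_CUBIC)
top=np.hstack([r(a[110:290,220:460],(400,300)),r(b[190:400,110:390],(400,300))])
bot=np.hstack([r(a,(400,300)),r(c,(400,300))])
cv2.imwrite("pics/m0.png",np.vstack([top,bot]))
E
```

```text
(no output)
```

View pics/m0.png

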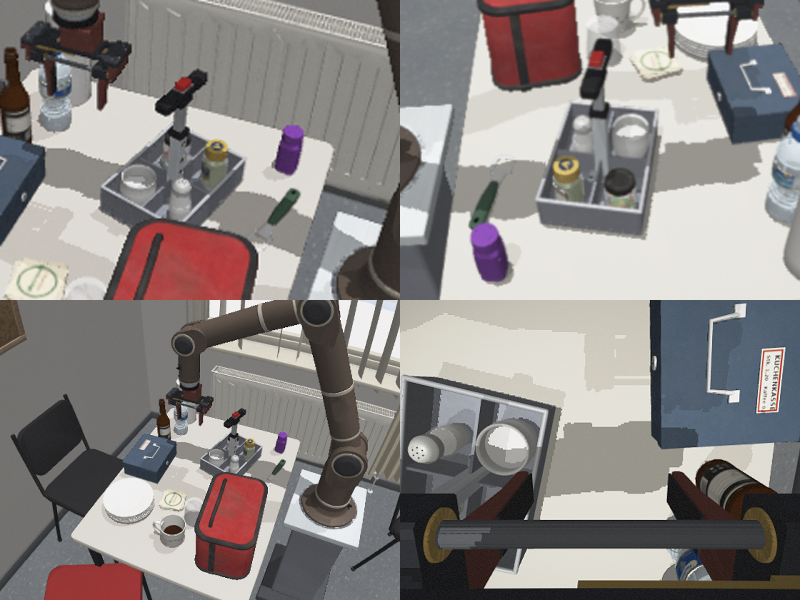

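The mosaic shows the caddy with its red button at scene (330,158) / side (250,234). The ochre-lidded cinnamon jar stands in the caddy at scene (349,210); the purple look-alike at (393,199) is not involved. A tall red bag stands to the left.

```bash
python3 - <<'E'
from h import *
for n in ["scene","side"]:
    p=np.load(f"pics/{n}0.npy",allow_pickle=True).item()
    v,u=np.mgrid[0:420,0:560]; W=world(p,u.ravel(),v.ravel()).reshape(420,560,3)
    c=p["color"].astype(int); red=(c[...,2]>110)&(c[...,1]<70)&(c[...,0]<70)
    near=(abs(W[...,0]-.455)<.09)&(abs(W[...,1]+.06)<.1)
    b=W[near&red&(W[...,2]>.25)]; print(n,"red",len(b),b.mean(0).round(4),b.min(0).round(3),b.max(0).round(3))
    uu=u[near&red&(W[...,2]>.25)];vv=v[near&red&(W[...,2]>.25)];print(uu.min(),uu.max(),vv.min(),vv.max(),p["color"][vv.min()-2:vv.max()+3,uu.min()-3:uu.max()+4,2])
    t=b[b[:,2]>.268]; print(" top",len(t),t.mean(0).round(4))
    k=W[near&~red&(W[...,2]>.235)&(W[...,2]<.275)]
    m=k.mean(0);e,V=np.linalg.eigh(np.cov(k[:,:2].T)); d=V[:,1]; s=(k-m)[:,:2]@d
    print(" bar",len(k),m.round(4),d.round(3),np.degrees(np.arctan2(d[1],d[0])).round(1),m[:2]+d*(s.max()+s.min())/2,np.ptp(s).round(3), np.percentile(k[:,2],[5,50,90,98]).round(3))
    bag=W[(c[...,2]>110)&(c[...,1]<90)&(W[...,1]>.05)]; print(" bag",np.percentile(bag,[1,99],axis=0).round(3))
E
```

```text
scene red 55 [ 0.4489 -0.054   0.2737] [ 0.44  -0.071  0.265] [ 0.46  -0.042  0.281]
325 334 156 164 [[140 139 138 141 136 137 132 138 139 140 140 127  67  38  39  38]
 [137 138 139 141 138 138 132 140 140 139 129  62  33  42  40  41]
 [139 138 139 140 137 135 122 120 139 110  71  25  32  31  33  31]
 [140 139 139 141 136 139 144 140 143 139 138 130  69  33  30  32]
 [137 140 137 138 140 145 145 144 146 146 146 145 124  32  30  31]
 [138 138 134  87 149 147 146 147 147 147 147 137 105  29  27  29]
 [139 138 138 128 143 146 146 148 147 147 134 119 126  95  53  22]
 [139 138 138 117 118 127 142 146 145 127 117 112 102  77  31  22]
 [141 134  87 116 112 115 118 125 122 115 111  96  59  36  29  24]
 [134  66  93  86 105 112 113 118 115 108  95  58  30  30  21  24]
 [ 42  32  40  57  79  87 107 116  95  93  51  30  24  32  20  73]
 [ 28  28  33  30  36  46  78  99  99  40  30  31  27  22  68 128]
 [ 30  28  28  29  23  28  33  45  40  24  25  21  25  70 129 127]]
 top 52 [ 0.449  -0.0541  0.2741]
 bar 358 [ 0.4475 -0.0467  0.2582] [0.268 0.963] 74.4 [ 0.44474909 -0.05644808] 0.132 [0.244 
[... 618 characters left out ...]
2 186 152 151 155 155 155 155 155 153 140 115  99  75  40]
 [228 203 165 159 161 161 160 160 160 153 131 106  95  71  36]
 [231 207 163 157 162 165 167 169 171 161 130 102  85  57  34]
 [229 193 143 143 145 147 147 149 150 143 119 101  77  41  43]
 [219 164 127 137 142 143 144 145 145 140 117  98  73  37  53]
 [218 162 121 129 135 135 136 137 138 134 115  88  58  37  79]
 [195 132 102 102 101  98 101 106 110 109 104  79  43  44 116]
 [150  72  50  54  52  56  68  79  86  87  93  77  39  45 116]]
 top 79 [ 0.4515 -0.0648  0.2739]
 bar 506 [ 0.4501 -0.0767  0.2597] [0.252 0.968] 75.4 [ 0.45352047 -0.06349682] 0.132 [0.247 0.262 0.264 0.266]
 bag [[ 0.227  0.179 -0.1  ]
 [ 0.699  0.966  0.216]]
```

Request:
{"method": "arm_command", "body": {"series": [[0, 0, 0.9, 0, 0, 0.94, 1], [0, 0, 0.9, 0, 0, 0.94, 1], [-0.43, -0.15, 0, 0, 0, 0.94, 1], [-0.43, -0.15, 0, 0, 0, 0.94, 1], [-0.43, -0.15, 0, 0, 0, 0.94, 1], [-0.43, -0.15, 0, 0, 0, 0.94, 1], [-0.43, -0.15, 0, 0, 0, 0.94, 1], [-0.43, -0.15, 0, 0, 0, 0.94, 1], [-0.43, -0.15, 0, 0, 0, 0.94, 1], [-0.43, -0.15, 0, 0, 0, 0.94, 1]]}}

```text
t: 1.75
tcp_pos: [0.4521, -0.0603, 0.3128]
ee_rot: [0.0, 0.126, 0.992, -0.0]
force: [-0.6, 0.6, 0.6]
grip_width: 0.128
grasp_force: 0.0
```

```bash
python3 - <<'E'
from h import *
ims=[]
for n in ["wrist","scene","side"]:
    p=cams.grab_frame(n); v,u=np.mgrid[0:420,0:560]; W=world(p,u.ravel(),v.ravel()).reshape(420,560,3)
    c=p["color"].astype(int); m=(c[...,2]>90)&(c[...,1]<70)&(c[...,0]<70)&(abs(W[...,0]-.452)<.05)&(abs(W[...,1]+.06)<.06)&(W[...,2]>.255)&(W[...,2]<.285)
    b=W[m]; print(n,len(b),b.mean(0).round(4) if len(b) else '',finder.boxes_of(p,"button_top")[:1])
    ims.append(cv2.resize(p["color"],(400,300)) if n=="wrist" else cv2.resize(p["color"][100:250,240:440] if n=="scene" else p["color"][170:320,150:350],(400,300)))
ims.append(ims[0]*0); cv2.imwrite("pics/m1.png",np.vstack([np.hstack(ims[:2]),np.hstack(ims[2:])]))
E
```

```text
wrist 1451 [ 0.4485 -0.06    0.2749] [{'bbox': [278.4, 233.3, 51.1, 39.7], 'conf': 0.73}]
scene 65 [ 0.449  -0.0547  0.2725] []
side 98 [ 0.452  -0.0648  0.2722] [{'bbox': [248.5, 232.9, 9.8, 10.4], 'conf': 0.47}]
```

View pics/m1.png

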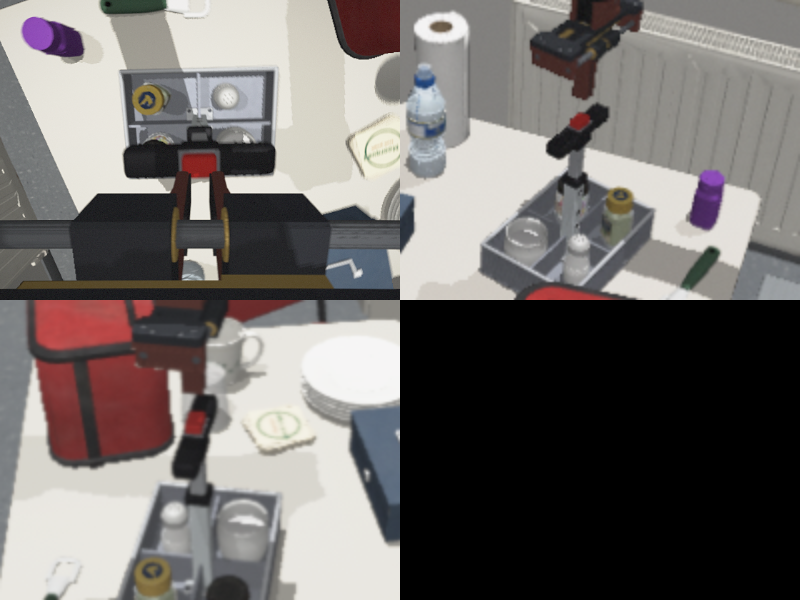

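The wrist view shows the nearly shut fingers just behind the red button (wrist about (278,233)), centred along the bar; the side and scene views agree.

Request:
{"method": "arm_command", "body": {"series": [[-0.04, 0, -0.3, 0, 0, 0, 1], [0, 0, -0.3, 0, 0, 0, 1], [0, 0, -0.02, 0, 0, 0, 1], [0, 0, -0.02, 0, 0, 0, 1], [0, 0, -0.02, 0, 0, 0, 1], [0, 0, -0.02, 0, 0, 0, 1], [0, 0, -0.02, 0, 0, 0, 1], [0, 0, -0.02, 0, 0, 0, 1], [0, 0, -0.02, 0, 0, 0, 1], [0, 0, 0, 0, 0, 0, 1]]}}

```text
t: 3.05
tcp_pos: [0.4511, -0.06, 0.2758]
ee_rot: [0.0, 0.129, 0.992, 0.0]
force: [-0.5, 1.1, 1.9]
grip_width: 0.006
grasp_force: 0.8
```

Request:
{"method": "arm_command", "body": {"series": [[0, 0, -0.02, 0, 0, 0, 1], [0, 0, -0.02, 0, 0, 0, 1], [0, 0, -0.02, 0, 0, 0, 1], [0, 0, -0.02, 0, 0, 0, 1], [0, 0, -0.02, 0, 0, 0, 1], [0, 0, -0.02, 0, 0, 0, 1], [0, 0, 0, 0, 0, 0, 1], [0, 0, 0, 0, 0, 0, 1], [0, 0, 0, 0, 0, 0, 1], [0, 0, 0, 0, 0, 0, 1]]}}

```text
t: 4.05
tcp_pos: [0.4511, -0.06, 0.2697]
ee_rot: [0.0, 0.129, 0.992, -0.0]
force: [0.0, -0.1, 3.2]
grip_width: 0.007
grasp_force: 1.8
```

Request:
{"method": "arm_command", "body": {"series": [[0, 0, -0.01, 0, 0, 0, 1], [0, 0, -0.01, 0, 0, 0, 1], [0, 0, -0.01, 0, 0, 0, 1], [0, 0, -0.01, 0, 0, 0, 1], [0, 0, -0.01, 0, 0, 0, 1], [0, 0, -0.01, 0, 0, 0, 1], [0, 0, 0, 0, 0, 0, 1], [0, 0, 0, 0, 0, 0, 1], [0, 0, 0, 0, 0, 0, 1], [0, 0, 0, 0, 0, 0, 1]]}}

```text
t: 5.05
tcp_pos: [0.4511, -0.06, 0.2669]
ee_rot: [0.0, 0.129, 0.992, 0.0]
force: [-0.5, 0.5, 4.8]
grip_width: 0.001
grasp_force: 2.6
```

Request:
{"method": "arm_command", "body": {"series": [[0, 0, -0.03, 0, 0, 0, 1], [0, 0, -0.03, 0, 0, 0, 1], [0, 0, -0.03, 0, 0, 0, 1], [0, 0, -0.03, 0, 0, 0, 1], [0, 0, -0.03, 0, 0, 0, 1], [0, 0, -0.03, 0, 0, 0, 1], [0, 0, -0.03, 0, 0, 0, 1], [0, 0, -0.03, 0, 0, 0, 1], [0, 0, 0, 0, 0, 0, 1], [0, 0, 0, 0, 0, 0, 1]]}}

```text
t: 6.05
tcp_pos: [0.4511, -0.06, 0.2547]
ee_rot: [0.0, 0.129, 0.992, 0.0]
force: [-0.2, 0.2, 3.5]
grip_width: 0.009
grasp_force: 2.0
```

Request:
{"method": "arm_command", "body": {"series": [[0, 0, 0.04, 0, 0, 0, 1], [0, 0, 0.1, 0, 0, 0, 1], [0, 0, 0.3, 0, 0, 0, 1], [0, 0, 0.3, 0, 0, 0, -0.5], [0, 0, 0, 0, 0, 0, -0.5], [0, 0, 0, 0, 0, 0, -0.5], [0, 0, 0, 0, 0, 0, -0.5], [0, 0, 0, 0, 0, 0, -0.5], [0, 0, 0, 0, 0, 0, -0.5], [0, 0, 0, 0, 0, 0, -0.5]]}}

```text
t: 7.05
tcp_pos: [0.4509, -0.06, 0.2914]
ee_rot: [-0.0, 0.129, 0.992, 0.0]
force: [-0.0, 0.0, -0.7]
grip_width: 0.604
grasp_force: 0.0
```

```bash
python3 - <<'E'
from h import *
ims=[]
for n in ["wrist","scene","side"]:
    p=cams.grab_frame(n); v,u=np.mgrid[0:420,0:560]; W=world(p,u.ravel(),v.ravel()).reshape(420,560,3)
    c=p["color"].astype(int); near=(abs(W[...,0]-.452)<.05)&(abs(W[...,1]+.06)<.075)&(W[...,2]>.225)&(W[...,2]<.275)
    m=(c[...,2]>90)&(c[...,1]<70)&(c[...,0]<70)&near
    b=W[m]; k=W[near&(c.max(-1)<60)]; print(n,len(b),b.mean(0).round(4),np.percentile(b[:,2],[20,50,80]),"bar",len(k),np.percentile(k[:,2],[50,70,90,97]).round(4))
    ims.append(cv2.resize(p["color"],(400,300)) if n=="wrist" else cv2.resize(p["color"][100:250,240:440] if n=="scene" else p["color"][170:320,150:350],(400,300)))
ims.append(ims[0]*0); cv2.imwrite("pics/m2.png",np.vstack([np.hstack(ims[:2]),np.hstack(ims[2:])]))
E
```

```text
wrist 1588 [ 0.4514 -0.0601  0.256 ] [0.2553941  0.25625324 0.25687655] bar 7537 [0.2493 0.2499 0.2505 0.251 ]
scene 46 [ 0.4497 -0.0555  0.2538] [0.25186605 0.25380536 0.25591336] bar 297 [0.2461 0.2481 0.2497 0.2512]
side 76 [ 0.4521 -0.0653  0.2534] [0.2513901  0.25401939 0.25538736] bar 388 [0.2472 0.2482 0.2492 0.2498]
```

View pics/m2.png

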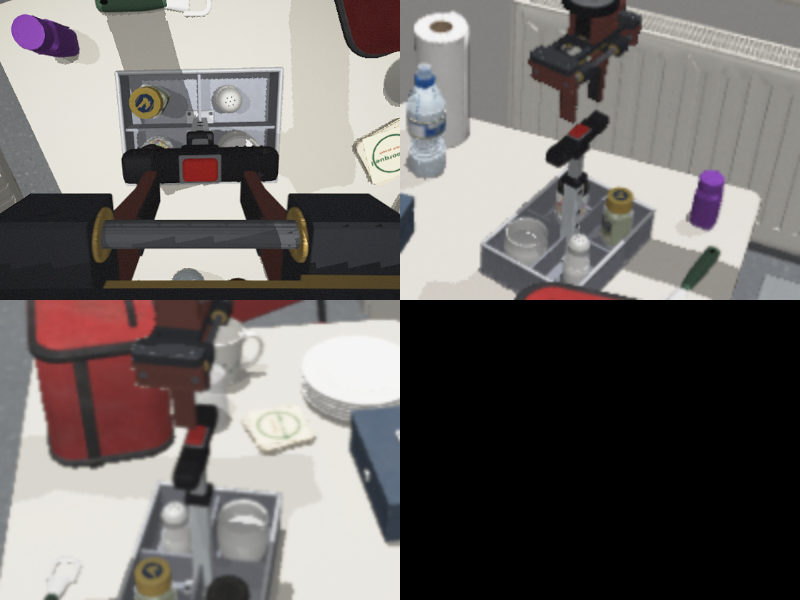

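The wrist view shows the bar about 14 mm lower with the button still about 5.5 mm in (pin rubbing) and the fingers open either side of the button. Next I push on both sides of the bar.

Request:
{"method": "arm_command", "body": {"series": [[0, 0, -0.2, 0, 0, 0, -0.5], [0, 0, -0.2, 0, 0, 0, -0.5], [0, 0, -0.2, 0, 0, 0, -0.5], [0, 0, -0.1, 0, 0, 0, -0.5], [0, 0, -0.04, 0, 0, 0, -0.5], [0, 0, -0.02, 0, 0, 0, -0.5], [0, 0, -0.02, 0, 0, 0, -0.5], [0, 0, -0.02, 0, 0, 0, -0.5], [0, 0, -0.02, 0, 0, 0, -0.5], [0, 0, 0, 0, 0, 0, -0.5]]}}

```text
t: 8.2
tcp_pos: [0.451, -0.06, 0.2507]
ee_rot: [0.0, 0.129, 0.992, 0.0]
force: [0.2, 0.4, 0.0]
grip_width: 0.75
grasp_force: 0.0
```

Request:
{"method": "arm_command", "body": {"series": [[0, 0, -0.02, 0, 0, 0, -0.5], [0, 0, -0.02, 0, 0, 0, -0.5], [0, 0, -0.02, 0, 0, 0, -0.5], [0, 0, -0.02, 0, 0, 0, -0.5], [0, 0, -0.02, 0, 0, 0, -0.5], [0, 0, -0.02, 0, 0, 0, -0.5], [0, 0, -0.02, 0, 0, 0, -0.5], [0, 0, -0.02, 0, 0, 0, -0.5], [0, 0, -0.02, 0, 0, 0, -0.5], [0, 0, 0, 0, 0, 0, -0.5]]}}

```text
t: 9.2
tcp_pos: [0.4512, -0.06, 0.2423]
ee_rot: [0.0, 0.129, 0.992, -0.0]
force: [-2.4, 0.8, 6.0]
grip_width: 0.747
grasp_force: 2.9
```

```bash
cat > chk.py <<'E'
from h import *
p=cams.grab_frame("wrist"); v,u=np.mgrid[0:420,0:560]; W=world(p,u.ravel(),v.ravel()).reshape(420,560,3)
c=p["color"].astype(int); near=(abs(W[...,0]-.452)<.05)&(abs(W[...,1]+.06)<.075)&(W[...,2]>.2)&(W[...,2]<.275)
b=W[(c[...,2]>90)&(c[...,1]<70)&(c[...,0]<70)&near]; k=W[near&(c.max(-1)<60)]
zb=np.percentile(b[:,2],70);zk=np.percentile(k[:,2],70);print(len(b),len(k),"button",zb.round(4),"bar",zk.round(4),"diff mm",((zb-zk)*1e3).round(1),status.state()["force"][2].round(1))
E
python3 chk.py
```

```text
2427 11542 button 0.2492 bar 0.2429 diff mm 6.3 6.5
```

Request:
{"method": "arm_command", "body": {"series": [[0, 0, -0.005, 0, 0, 0, -0.5], [0, 0, -0.005, 0, 0, 0, -0.5], [0, 0, -0.005, 0, 0, 0, -0.5], [0, 0, -0.005, 0, 0, 0, -0.5], [0, 0, -0.005, 0, 0, 0, -0.5], [0, 0, -0.005, 0, 0, 0, -0.5], [0, 0, -0.005, 0, 0, 0, -0.5], [0, 0, -0.005, 0, 0, 0, -0.5], [0, 0, -0.005, 0, 0, 0, -0.5], [0, 0, -0.005, 0, 0, 0, -0.5]]}}

```text
t: 10.25
tcp_pos: [0.4512, -0.06, 0.24]
ee_rot: [0.0, 0.129, 0.992, 0.0]
force: [-2.5, 0.3, 7.7]
grip_width: 0.752
grasp_force: 3.9
```

```bash
python3 chk.py
```

```text
2430 11758 button 0.247 bar 0.2407 diff mm 6.3 6.9
```

Request:
{"method": "arm_command", "body": {"series": [[0, 0, -0.005, 0, 0, 0, -0.5], [0, 0, -0.005, 0, 0, 0, -0.5], [0, 0, -0.005, 0, 0, 0, -0.5], [0, 0, -0.005, 0, 0, 0, -0.5], [0, 0, -0.005, 0, 0, 0, -0.5], [0, 0, -0.005, 0, 0, 0, -0.5], [0, 0, -0.005, 0, 0, 0, -0.5], [0, 0, -0.005, 0, 0, 0, -0.5], [0, 0, -0.005, 0, 0, 0, -0.5], [0, 0, -0.005, 0, 0, 0, -0.5]]}}

```text
t: 11.3
tcp_pos: [0.4512, -0.06, 0.2376]
ee_rot: [0.0, 0.129, 0.992, -0.0]
force: [-2.8, 0.7, 8.2]
grip_width: 0.752
grasp_force: 4.1
```

```bash
python3 chk.py
```

```text
2429 11953 button 0.2445 bar 0.2383 diff mm 6.2 7.5
```

Request:
{"method": "arm_command", "body": {"series": [[0, 0, -0.005, 0, 0, 0, -0.5], [0, 0, -0.005, 0, 0, 0, -0.5], [0, 0, -0.005, 0, 0, 0, -0.5], [0, 0, -0.005, 0, 0, 0, -0.5], [0, 0, -0.005, 0, 0, 0, -0.5], [0, 0, -0.005, 0, 0, 0, -0.5], [0, 0, -0.005, 0, 0, 0, -0.5], [0, 0, -0.005, 0, 0, 0, -0.5], [0, 0, -0.005, 0, 0, 0, -0.5], [0, 0, -0.005, 0, 0, 0, -0.5]]}}

```text
t: 12.35
tcp_pos: [0.4512, -0.06, 0.235]
ee_rot: [0.0, 0.129, 0.992, -0.0]
force: [-2.3, -0.9, 8.4]
grip_width: 0.751
grasp_force: 4.1
```

```bash
python3 chk.py
```

```text
2437 12166 button 0.242 bar 0.2358 diff mm 6.2 6.5
```

Request:
{"method": "arm_command", "body": {"series": [[0, 0, -0.005, 0, 0, 0, -0.5], [0, 0, -0.005, 0, 0, 0, -0.5], [0, 0, -0.005, 0, 0, 0, -0.5], [0, 0, -0.005, 0, 0, 0, -0.5], [0, 0, -0.005, 0, 0, 0, -0.5], [0, 0, -0.005, 0, 0, 0, -0.5], [0, 0, -0.005, 0, 0, 0, -0.5], [0, 0, -0.005, 0, 0, 0, -0.5], [0, 0, -0.005, 0, 0, 0, -0.5], [0, 0, -0.005, 0, 0, 0, -0.5]]}}

```text
t: 13.4
tcp_pos: [0.4512, -0.06, 0.2325]
ee_rot: [0.0, 0.129, 0.992, -0.0]
force: [-2.4, -0.2, 8.1]
grip_width: 0.75
grasp_force: 4.0
```

```bash
python3 chk.py
```

```text
2430 12391 button 0.2395 bar 0.2334 diff mm 6.1 6.9
```

Request:
{"method": "arm_command", "body": {"series": [[0, 0, -0.005, 0, 0, 0, -0.5], [0, 0, -0.005, 0, 0, 0, -0.5], [0, 0, -0.005, 0, 0, 0, -0.5], [0, 0, -0.005, 0, 0, 0, -0.5], [0, 0, -0.005, 0, 0, 0, -0.5], [0, 0, -0.005, 0, 0, 0, -0.5], [0, 0, -0.005, 0, 0, 0, -0.5], [0, 0, -0.005, 0, 0, 0, -0.5], [0, 0, -0.005, 0, 0, 0, -0.5], [0, 0, -0.005, 0, 0, 0, -0.5]]}}

```text
t: 14.45
tcp_pos: [0.4512, -0.06, 0.23]
ee_rot: [0.0, 0.129, 0.992, -0.0]
force: [-2.2, -0.3, 8.4]
grip_width: 0.75
grasp_force: 4.0
```

```bash
python3 chk.py
```

```text
2431 12539 button 0.237 bar 0.231 diff mm 6.0 7.8
```

Request:
{"method": "arm_command", "body": {"series": [[0, 0, -0.005, 0, 0, 0, -0.5], [0, 0, -0.005, 0, 0, 0, -0.5], [0, 0, -0.005, 0, 0, 0, -0.5], [0, 0, -0.005, 0, 0, 0, -0.5], [0, 0, -0.005, 0, 0, 0, -0.5], [0, 0, -0.005, 0, 0, 0, -0.5], [0, 0, -0.005, 0, 0, 0, -0.5], [0, 0, -0.005, 0, 0, 0, -0.5], [0, 0, -0.005, 0, 0, 0, -0.5], [0, 0, -0.005, 0, 0, 0, -0.5]]}}

```text
t: 15.5
tcp_pos: [0.4512, -0.06, 0.2274]
ee_rot: [0.0, 0.129, 0.992, -0.0]
force: [-2.6, 1.1, 6.8]
grip_width: 0.75
grasp_force: 3.1
```

```bash
python3 chk.py
```

```text
2441 12695 button 0.2349 bar 0.2284 diff mm 6.4 6.0
```

Request:
{"method": "arm_command", "body": {"series": [[0, 0, -0.005, 0, 0, 0, -0.5], [0, 0, -0.005, 0, 0, 0, -0.5], [0, 0, -0.005, 0, 0, 0, -0.5], [0, 0, -0.005, 0, 0, 0, -0.5], [0, 0, -0.005, 0, 0, 0, -0.5], [0, 0, -0.005, 0, 0, 0, -0.5], [0, 0, -0.005, 0, 0, 0, -0.5], [0, 0, -0.005, 0, 0, 0, -0.5], [0, 0, -0.005, 0, 0, 0, -0.5], [0, 0, -0.005, 0, 0, 0, -0.5]]}}

```text
t: 16.55
tcp_pos: [0.4511, -0.06, 0.2244]
ee_rot: [0.0, 0.129, 0.992, 0.0]
force: [-1.2, 0.8, 6.0]
grip_width: 0.75
grasp_force: 2.9
```

```bash
python3 chk.py
```

```text
2776 12810 button 0.2368 bar 0.2256 diff mm 11.1 5.9
```

The button popped up (11 mm above the bar, from about 6). Retreating straight up.

Request:
{"method": "arm_command", "body": {"series": [[0, 0, 0.04, 0, 0, 0, -0.5], [0, 0, 0.1, 0, 0, 0, -0.5], [0, 0, 0.3, 0, 0, 0, -0.5], [0, 0, 0.4, 0, 0, 0, -0.5], [0, 0, 0.4, 0, 0, 0, -0.5], [0, 0, 0.3, 0, 0, 0, -0.5], [0, 0, 0.1, 0, 0, 0, -0.5], [0, 0, 0, 0, 0, 0, -0.5], [0, 0, 0, 0, 0, 0, -0.5], [0, 0, 0, 0, 0, 0, -0.5]]}}

```text
t: 17.6
tcp_pos: [0.4505, -0.06, 0.3053]
ee_rot: [-0.001, 0.129, 0.992, -0.0]
force: [0.2, 0.4, -0.0]
grip_width: 0.751
grasp_force: 0.0
```

```bash
python3 chk.py; python3 - <<'E'
from h import *
a=cams.grab_frame("scene")["color"];b=cams.grab_frame("side")["color"]
a0=cv2.imread("pics/scene0.png");b0=cv2.imread("pics/side0.png")
r=lambda x:cv2.resize(x,(400,300))
f=lambda x:r(x[110:290,220:460]);g=lambda x:r(x[190:400,110:390])
cv2.imwrite("pics/m3.png",np.vstack([np.hstack([f(a),g(b)]),np.hstack([f(a0),g(b0)])]))
E
```

```text
1226 5972 button 0.2368 bar 0.2246 diff mm 12.2 -0.2
```

View pics/m3.png

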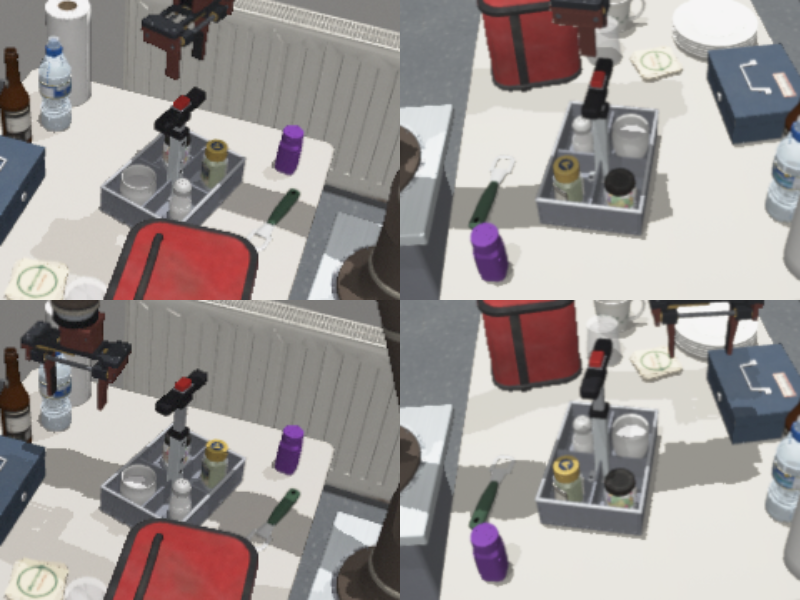

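The pictures show the handle about 39 mm lower (button at roughly scene (328,171)) with its button 12 mm above the bar. The caddy, jars and other things are where they were, and the gripper is clear.

```bash
python3 -c "
from bench import job_done
print(job_done())"
```

```text
the job is handed in; nothing more can be done
None
```

I lowered the handle about 39 mm until it locked in the second hole and the button popped back up; the caddy and everything else stayed in place, and I handed the job in at about 18 s of the 32 s (no verdict was returned).

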